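# Hold a spring clip open over the specimen card

### The arm

A 7-joint arm with a two-finger parallel gripper is mounted at the origin on the work surface. World frame = base frame: x ahead of the robot, y to its left, z up, the work surface at z = 0. Lengths are in m, angles in rad, forces in N, time in s.
With the tool pointing down it reaches from about 0.4 to 0.85 m from the base axis. Payload 10.4 kg.
Tool frame: the origin (TCP) lies on the mounting face of the last link; the fingertips stand 182 mm ahead of it and the grasp point (between the pads) lies 164 mm ahead of it; y points along the fingers, z is the direction in which the jaws open and shut, and the axes are right-handed (so a half turn about y gives the same grasp; the last joint's range is limited). The gripper opens to 87 mm and grips with 3 to 60 N. Pads are 19 mm wide; open, the fingers measure 117 mm over their backs; the gripper's body (75 mm by 190 mm) begins 51 mm behind the grasp point.
Start: joints at [1.174, 0.332, -0.065, 1.46, 0.022, 1.35, -0.088], TCP at [0.228, -0.582, 0.405] pointing down, gripper open.
Joint ranges: [-2.6, 2.6], [-0.5, 2.12], [-1.47, 1.34], [0.16, 2.42], [-1.27, 4.41], [0.06, 2.06], [-2.6, 2.6]. Speed limits (rad/s): [2.22, 2.22, 2.79, 2.79, 3.14, 3.14, 3.14].

### API

Orientations are given as a unit quaternion [w, x, y, z].
In Python, from rig import status, optics, job, search_frame, cut_out, tip_of gives the robot as it stands. The module is installed in compiled form; this text tells all that it offers.
- The arm moves only by the tool move_arm, never from a script. Its argument "steps" is a list of rows, each a list of 6 numbers: the shift along the tool's x, y, z as a fraction of full scale, then the turn, a rotation vector about the tool's x, y, z as a fraction of full scale. A call has exactly 10 rows; each row shifts and turns the pose as measured when the row begins, along the tool's axes as they then stand; what a row does not reach is not made up. Full scale, the value 1, is 0.05 m for a shift and 8 degrees for a turn. A row lasts 1/8 s, in which the tool goes at most 62.5 mm and 10.7 degrees, less where a joint would pass 70% of its speed; a pose out of reach is approached as far as the arm can. A call with a number of a shift or a turn outside -1 to 1 is refused whole. A call with a gripper value outside its range is refused whole. "hand" is the opening, from -1 (shut) to 1 (fully open), set as the call begins (left out, the last holds). The fingers move at their own pace and stop on an object; "newtons" is the grip in N (left out, the last holds). Time passes only in rows, so rows that do not move let the fingers close, or fill a call up. It gives the time, the measured TCP pose, the force and the opening at its end, in the units of the state.
- status.get_state(): the state, without advancing time (a new reading comes with each control period).
- optics.camera(name): name is "side" or "top" or "wrist"; returns the picture (400x640x3 uint8, red, green, blue); there is no depth.
- optics.get_calibration(name): a dict with "mtx" (3x3 intrinsics, pixels), "k1" (the pictures are not rectified: a ray, as slopes to the right and down, at radius r is drawn at 1 + k1 r^2 times it, then the intrinsics apply), "extrinsics" (4x4, takes a point from camera to world coordinates). Camera axes: x right, y up, looking along -z (the intrinsics and any distortion apply to the point x, -y, -z); pixel columns grow to the right and rows downward; lengths in m; the calibration is good to about 2 mm. A picture is of the moment at which its call begins: read the wrist's pose just before it. get_calibration takes no time and is no camera call; for the wrist camera it gives the pose at the moment of the call.
- job.hand_in(): hands the job in, once; it reports no verdict.
Trained networks look in the newest picture that a camera, given by its name, has taken for a name from the list of things; names that differ only in an ending like _2 or _b are one class to them, and where a whole thing is asked for, a point or a joint stands for the part that bears it (a point fixed in the world has none). Each returns a list of dicts, best first, with "conf" (0 to 1); they miss things now and then, are a little off and sometimes report something else, mostly with a low value. They report only what shows in the picture. A call takes as long as a camera call. They do not tell look-alikes from the thing itself.
- search_frame(camera, label): "position" ([x, y, z] in m, in world coordinates, good to about 4 mm: the middle of the surface that is visible of it).
- cut_out(camera, label): "mask" (400x640 bool, what is visible of it).
- tip_of(camera, label): "position" ([x, y, z] in m, in world coordinates, good to about 4 mm: a listed point, or the origin of a listed thing).
The state is a dict: "time_s": time; "joints": joint angles; "qd": joint speeds; "joint_efforts": joint torques, N m; "ee_pos": TCP position; "tool_rot": TCP orientation; "contact_force": force on the tool from outside, world axes, zero at the start; "torque": the same for the moment, N m; "finger_gap": finger opening in m.
Only numpy, scipy, OpenCV 4.12 (cv2) and the standard library are available. Lean on these libraries where they do the work, as an engineer would, in place of code of your own. Each camera call takes 0.05 s, during which the arm holds its last target.

### The job

I want to slip a print in beside the record card, so hold the blue clip open for me: squeeze its handles together as far as they go while it is still on the caddy's back sheet, lift it off, and bring it down over the middle of the card's top edge with the jaws fully open, one on each side, the edge well inside the mouth and nothing touching the card. Finish like that, still squeezing the clip open and holding it in the air around the edge; leave the other clips and the things lying about where they are, and do not shove the card or its stand.

Things in the scene. Friction and masses are not known exactly. Their poses are not given: they have to be found in the camera images.
- clip_blue: BLUE letter clip of bent sheet, 50 mm wide, 82 mm tall, 60 g, parked jaws down on the caddy's back sheet. Origin: centre of the pivot pin; y along the pin, z up, x across the mouth. Handles: two flared plates 36 mm wide (y), tops 44 mm above the origin and 56 mm apart outside; squeeze them along x, 25 to 35 mm above the origin. The frame turns with the -x lever, by half the joint angle
- clip_blue_lever (a joint): opening of the blue clip, rad: 0 = gripping a 3 mm sheet, -0.08 = shut, 0.57 = at the stop: jaws gape 24 mm at the tips, handles 30 mm apart and about parallel. Grows as the handles are squeezed; a spring shuts it: 4 N at the handles to start, 12 N at the stop. As the flared handles close, the clip may slip 5 to 10 mm down between the fingers
- clip_blue_jaw_a (a point): tip of the blue clip's jaw on its -x side: middle of the lower inner edge, 38 mm below the pivot while parked, 36 mm when fully open. Rubber pads 10 mm tall; the throat is free to 5 mm below the pivot
- clip_blue_jaw_b (a point): the same point on the blue clip's other jaw (+x side)
- card_stand: white record card with a green top band, upright in a black stand (64 x 170 x 22 mm; clamp strips to 40 mm high). Card 3 mm thick, 148 mm wide, top edge 130 mm above the bench. Origin: underside centre; y along the card, x square to its faces. Fixed to the bench
- card_edge (a point): middle of the card's top edge, mid-thickness, 130 mm above the bench; x square to the card's faces, y along the edge, z up
- caddy: white sheet-steel caddy, fixed: upright back sheet 3 mm thick, 310 mm long, 105 mm high, with a tray (130 mm deep, 22 mm rims) on its -x side. Three clips are parked on the sheet about 100 mm apart, in any order. Origin: on the bench under the sheet's middle; y along the sheet
- clip_grey: same clip in bare steel grey, parked on the same sheet (bystander). Same frame
- clip_orange: same clip in orange, parked on the same sheet (bystander). Same frame
- clip_grey_lever (a joint): opening of the grey clip, as for the blue one
- clip_orange_lever (a joint): opening of the orange clip, as for the blue one
- marker: white marker with red cap, 133 mm long, 14 mm thick, lying along y in the caddy's tray (bystander)
- tweezers: steel tweezers, 155 mm long, 7 mm high, lying along y in the caddy's tray (bystander)
- dish: glass dish, 86 mm across, 16 mm high, with a specimen in it (bystander). Origin: underside centre
- vial_a: amber vial, 25 mm across, 52 mm high, white cap, standing before the card stand (bystander). Origin: underside centre
- vial_b: the same with a black cap (bystander)
- caddy_edge (a point): middle of the top edge of the caddy's back sheet, 105 mm above the bench; axes as the caddy's. Parked clips hold the sheet 12 mm deep (their pivots 26 mm above the edge)
Things that resemble listed ones, but are neither listed nor needed, are in the scene too. Leave any yellow look-alike of the clip_blue alone.

How it is judged:
On the way, in this order (a step that is already met when the one before it is completed fails the run):
1. the blue clip is squeezed open while still around the caddy's back sheet (value of joint clip_blue_lever above 0.2 rad and z of clip_blue_jaw_a in the frame of caddy_edge below -0.002 m and x of clip_blue_jaw_a in the frame of caddy_edge between -0.02 and 0.02 m and contact force between clip_blue and the fingers above 2 N), for 0.1 s.
2. the clip is lifted off the sheet, clear of it (z of clip_blue_jaw_a in the frame of caddy_edge above 0.01 m and contact force between clip_blue and caddy below 0.05 N and contact force between clip_blue and the fingers above 2 N), for 0.2 s.
At the end, for the whole second after the job is handed in: Fingers hold the blue clip (over 3 N), joint above 0.42 rad, a jaw tip on each side of the card, 3 mm or more off its face, 8 mm or more below its top edge, within 30 mm of the edge's middle and 0.2 rad of its line; clip still and touching nothing but the fingers, robot off the card (value of joint clip_blue_lever above 0.42 rad and ((x of clip_blue_jaw_a in the frame of card_edge above 0.0045 m and x of clip_blue_jaw_b in the frame of card_edge below -0.0045 m) or (x of clip_blue_jaw_b in the frame of card_edge above 0.0045 m and x of clip_blue_jaw_a in the frame of card_edge below -0.0045 m)) and z of each of clip_blue_jaw_a, clip_blue_jaw_b in the frame of card_edge below -0.008 m and y of clip_blue_jaw_a in the frame of card_edge between -0.03 and 0.03 m and angle between the y axis of clip_blue and the y axis of card_edge, either way round below 0.2 rad and contact force between each of clip_blue, the fingers, the arm and card_stand below 0.3 N and contact force between clip_blue and caddy below 0.3 N and contact force between clip_blue and the fingers above 3 N and linear speed of clip_blue below 0.03 m/s); the arm keeps its last pose, push and grip.
It fails at once if another clip, the marker, tweezers, dish or a vial is shifted by more than 25 mm (distance of any of clip_grey, clip_orange, marker, tweezers, dish, vial_a, vial_b from where it was at the start of the episode above 0.025 m).
It fails at once if another clip is squeezed open (value of joint any of clip_grey_lever, clip_orange_lever above 0.25 rad).
It fails at once if the robot or the clip pushes the card or its stand with more than 15 N (contact force between any of clip_blue, the arm, the fingers and card_stand above 15 N).
It also fails if it takes over 38 s, if anything falls off the work surface, if the arm or the gripper's body presses on something with over 40 N, if the wrist force passes 120 N, or if a joint passes its speed limit or range.

## Working session

There is one attempt and no reset: what is moved stays moved. The work goes in short steps, Python scripts to look and compute and a tool call to move; the robot and the scene stay as the last step left them, time stands still between calls to the robot, and variables do not carry over. Pictures are saved under pics/ and viewed, and the job is handed in when it is done.

Besides the shell and the picture viewer there is one more tool, called after "Emit:" by a JSON object that holds its "api" and its "payload", one argument or row to a line. move_arm: Moves the arm, as the interface text tells. Shift numbers are shares of 0.05 m and turn numbers shares of 8 degrees, none past 1 either way. Its arguments: {"type":"object","properties":{"steps":{"type":"array","items":{"type":"array","items":{"type":"number","minimum":-1,"maximum":1}}},"hand":{"type":"number"},"newtons":{"type":"number"}},"required":["steps"]}

```bash
mkdir -p pics; ls; python3 - <<'E'
from rig import status, optics, job, search_frame, cut_out, tip_of
import cv2
print(status.get_state())
for c in ("side","top"):
    im=optics.camera(c); cv2.imwrite(f"pics/{c}0.png",im[:,:,::-1])
    cal=optics.get_calibration(c); print(c,cal)
    for l in ("clip_blue","caddy_edge","card_edge","clip_grey","clip_orange","clip_blue_jaw_a"):
        try: print(c,l,[(d['conf'],[round(x,4) for x in d['position']]) for d in tip_of(c,l)])
        except Exception as e: print(l,e)
print(status.get_state()['time_s'])
E
```

```text
pics
{'time_s': 0.0, 'joints': array([ 1.17437552,  0.33284127, -0.06469158,  1.46093861,  0.02162051,
        1.34990589, -0.08848423]), 'qd': array([-4.25117731e-05, -7.13923673e-04,  7.75213449e-04, -5.78029779e-04,
       -4.66136139e-04, -1.09859271e-03,  2.10886949e-03]), 'joint_efforts': array([-1.23788464e-03, -6.23251891e+01,  2.37160519e-02, -3.89902639e+01,
       -6.13794895e-02,  3.97442293e-02,  1.23721024e-04]), 'ee_pos': array([ 0.22818375, -0.58171344,  0.40397416]), 'tool_rot': array([ 0.13128657, -0.1315313 ,  0.69526731, -0.69431025]), 'contact_force': array([-0.10108252,  0.01576532, -0.30051607]), 'torque': array([0.01603586, 0.00325063, 0.04896363]), 'finger_gap': 0.08669240297976337}
side {'mtx': array([[389.47527221,   0.        , 321.47195808],
       [  0.        , 389.47527221, 201.04203592],
       [  0.        ,   0.        ,   1.        ]]), 'k1': 0.02893484631693627, 'extrinsics': array([[ 0.9875613 ,  0.07900177, -0.13594631,  0.43640655],
       [-0.1569195 ,  0.5499005 , -0.82035706, -0.81480154],
       [ 0.00994728,  0.83148551,  0.55545738,  0.66
[... 892 characters left out ...]
-0.01281116, -0.01588295],
       [-0.01467065,  0.06470034,  0.99779689,  1.17586674],
       [ 0.        ,  0.        ,  0.        ,  1.        ]])}
top clip_blue [(0.69, [0.5875, 0.1203, 0.1275]), (0.67, [0.5404, 0.3026, 0.1306]), (0.59, [0.5607, 0.1987, 0.1287])]
top caddy_edge []
top card_edge [(0.96, [0.5873, -0.2145, 0.1325])]
top clip_grey [(0.68, [0.4828, 0.1399, 0.0002]), (0.56, [0.5885, 0.1153, 0.1282]), (0.51, [0.7359, 0.0427, 0.0009])]
top clip_orange [(0.76, [0.5372, 0.3029, 0.1279])]
top clip_blue_jaw_a [(0.96, [0.5645, 0.2036, 0.0962]), (0.75, [0.542, -0.0607, -0.0025]), (0.71, [0.5705, 0.2038, 0.0954]), (0.68, [0.5381, -0.0593, -0.0013]), (0.55, [0.5191, 0.154, 0.0026])]
0.7
```

View pics/side0.png

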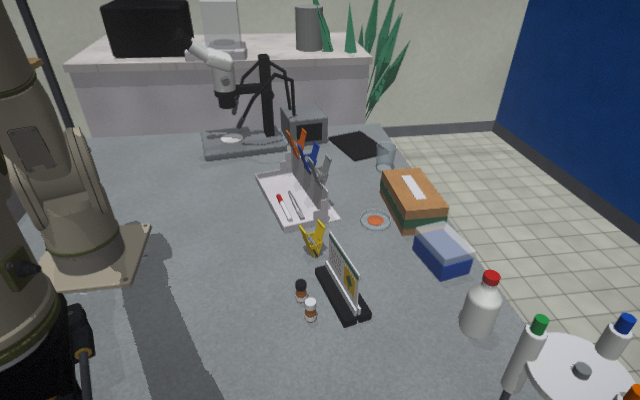

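View pics/top0.png

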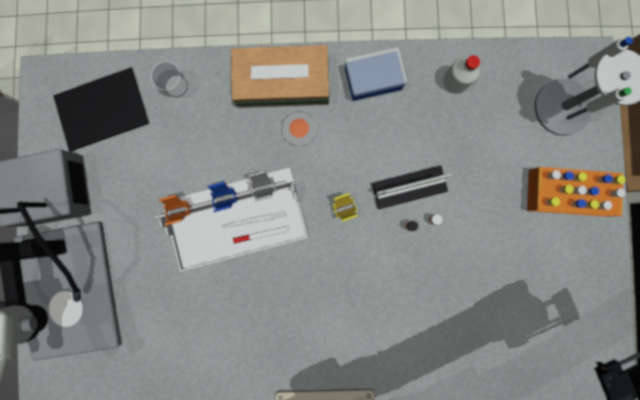

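```bash
cat > h.py <<'E'
import numpy as np, cv2
from scipy.spatial.transform import Rotation as R
from rig import status, optics, job, search_frame, cut_out, tip_of
def rot(s): 
    q=s['tool_rot']; return R.from_quat([q[1],q[2],q[3],q[0]])
def ray(cal,u,v):
    K=cal['mtx']; d=np.array([(u-K[0,2])/K[0,0],(v-K[1,2])/K[1,1]]); p=d.copy()
    for _ in range(20): p=d/(1+cal['k1']*(p@p))
    E=cal['extrinsics']; return E[:3,3],E[:3,:3]@np.array([p[0],-p[1],-1.])
def onz(cal,u,v,z):
    o,d=ray(cal,u,v); return o+d*(z-o[2])/d[2]
def proj(cal,P):
    E=cal['extrinsics']; c=E[:3,:3].T@(np.asarray(P,float)-E[:3,3]); s=np.array([c[0],-c[1]])/-c[2]
    s=s*(1+cal['k1']*(s@s)); K=cal['mtx']; return np.array([K[0,0]*s[0]+K[0,2],K[1,1]*s[1]+K[1,2]])
def brief():
    s=status.get_state(); m=rot(s).as_matrix(); 
    print('t',round(s['time_s'],2),'tcp',s['ee_pos'].round(4),'grasp',(s['ee_pos']+.164*m[:,1]).round(4),'gap',round(s['finger_gap'],4),'F',s['contact_force'].round(2)); print(m.round(3)); return s,m
def plan(goal_grasp, yaw, n, ydown=True):
    """z tool axis horizontal along (cos yaw, sin yaw); y down. prints delta in tool axes; picks nearest of half turns"""
    s,m=brief(); best=None
    for k in (0,np.pi):
        z=np.array([np.cos(yaw+k),np.sin(yaw+k),0]); y=np.array([0,0,-1.]); x=np.cross(y,z)
        T=np.array([x,y,z]).T; rv=R.from_matrix(m.T@T).as_rotvec()
        if best is None or np.linalg.norm(rv)<np.linalg.norm(best[0]): best=(rv,T)
    rv,T=best; tcp=np.asarray(goal_grasp)-.164*T[:,1]; d=tcp-s['ee_pos']
    print('world d',d.round(4),'rv deg',np.degrees(rv).round(2))
    print('tool d units (current axes)',(m.T@d/.05).round(3),'turn units',(np.degrees(rv)/8).round(3))
    print('tool d units (goal axes)',(T.T@d/.05).round(3)); return d,rv
E
python3 - <<'E'
from h import *
s,m=brief()
im=cv2.imread('pics/top0.png')
cv2.imwrite('pics/tc.png',cv2.resize(im[160:280,150:460],None,fx=2.55,fy=2.55,interpolation=cv2.INTER_CUBIC))
E
```

```text
t 0.7 tcp [ 0.2282 -0.5818  0.4048] grasp [ 0.2282 -0.5819  0.2408] gap 0.0873 F [ 0.02 -0.33 -0.45]
[[-0.931  0.     0.365]
 [-0.365 -0.    -0.931]
 [-0.    -1.     0.   ]]
```

View pics/tc.png

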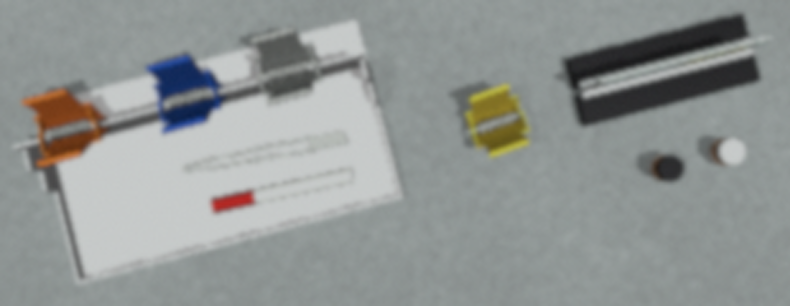

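```bash
python3 - <<'E'
from h import *
cal=optics.get_calibration('top')
def w(cu,cv_,z): return onz(cal,150+cu/2.55-.3,160+cv_/2.55-.3,z)
for a,b,z in (((557,77),(770,38),.13),((585,93),(755,48),.13),((582,124),(758,80),.0),((12,147),(365,62),.105)):
    A,B=w(*a,z),w(*b,z); d=A-B; print(A.round(4),B.round(4),'len',np.linalg.norm(d).round(4),'yaw of y',np.degrees(np.arctan2(-d[0],d[1])).round(2),'mid',((A+B)/2).round(4))
E
```

```text
[ 0.5697 -0.1079  0.13  ] [ 0.5971 -0.2868  0.13  ] len 0.1809 yaw of y 8.71 mid [ 0.5834 -0.1974  0.13  ]
[ 0.5557 -0.1307  0.13  ] [ 0.5891 -0.2738  0.13  ] len 0.147 yaw of y 13.12 mid [ 0.5724 -0.2023  0.13  ]
[ 0.5338 -0.1411  0.    ] [ 0.57   -0.3073  0.    ] len 0.1701 yaw of y 12.29 mid [ 0.5519 -0.2242  0.    ]
[0.5248 0.3583 0.105 ] [0.5889 0.0527 0.105 ] len 0.3122 yaw of y 11.85 mid [0.5569 0.2055 0.105 ]
```

Emit:
{"api": "move_arm", "payload": {
  "steps": [
    [-1,0,0,0,-0.57,0],
    [-1,0,0,0,-0.57,0],
    [-1,0,0,0,-0.57,0],
    [-1,0,0,0,-0.57,0],
    [-1,0,0,0,-0.57,0],
    [-1,0,0,0,-0.57,0],
    [-1,0,0,0,-0.57,0],
    [-1,0,0,0,-0.57,0],
    [-1,0,0,0,-0.57,0],
    [-1,0,0,0,-0.57,0]
  ],
  "hand": 1,
  "newtons": 30
}}

```text
time_s: 1.95
ee_pos: [0.5952, -0.249, 0.4036]
tool_rot: [-0.394, 0.395, -0.586, 0.587]
contact_force: [0.6, -0.2, 0.6]
finger_gap: 0.0868
```

```bash
python3 - <<'E'
from h import *
s,m=brief()
cal=optics.get_calibration('wrist'); im=optics.camera('wrist'); cv2.imwrite('pics/w1.png',im[:,:,::-1])
np.savez('w1.npz',**cal); print(cal['extrinsics'].round(3),cal['mtx'][0,0])
print([(d['conf'],d['position']) for d in tip_of('wrist','card_edge')]); print([(d['conf'],d['position']) for d in tip_of('wrist','card_stand')])
E
```

```text
t 1.95 tcp [ 0.5952 -0.249   0.4036] grasp [ 0.5951 -0.2495  0.2396] gap 0.0868 F [ 0.59 -0.15  0.62]
[[-0.377 -0.001  0.926]
 [-0.926 -0.003 -0.377]
 [ 0.003 -1.     0.   ]]
[[ 0.926  0.36   0.111  0.626]
 [-0.377  0.885  0.273 -0.175]
 [ 0.    -0.295  0.955  0.381]
 [ 0.     0.     0.     1.   ]] 343.6120288636894
[]
[(0.95, [0.5795, -0.2149, -0.0005])]
```

View pics/w1.png

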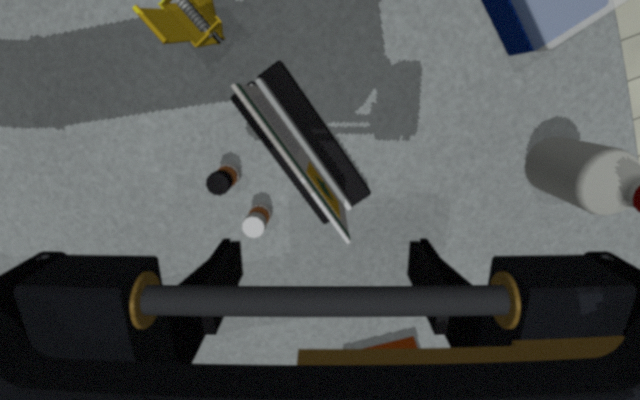

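```bash
python3 - <<'E'
from h import *
cal=dict(np.load('w1.npz'))
im=cv2.imread('pics/w1.png'); cv2.imwrite('pics/w1c.png',cv2.resize(im[50:260,210:390],None,fx=2.8,fy=2.8,interpolation=cv2.INTER_CUBIC))
for a,b,z in (((234,85),(349,241),.13),((278,62),(369,190),.022)):
    A,B=onz(cal,*a,z),onz(cal,*b,z); d=A-B; print(A.round(4),B.round(4),'len',np.linalg.norm(d).round(4),'yaw of y',np.degrees(np.arctan2(-d[0],d[1])).round(2),'mid',((A+B)/2).round(4))
E
```

```text
[ 0.5697 -0.1443  0.13  ] [ 0.6019 -0.2853  0.13  ] len 0.1446 yaw of y 12.84 mid [ 0.5858 -0.2148  0.13  ]
[ 0.5954 -0.1282  0.022 ] [ 0.6332 -0.2847  0.022 ] len 0.161 yaw of y 13.59 mid [ 0.6143 -0.2065  0.022 ]
```

View pics/w1c.png

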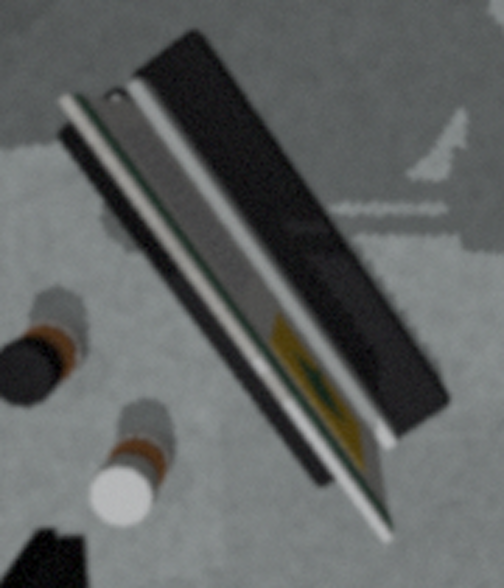

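Emit:
{"api": "move_arm", "payload": {
  "steps": [
    [-1,0,0,0,-0.45,0],
    [-1,0,0,0,-0.45,0],
    [-1,0,0,0,-0.45,0],
    [-1,0,0,0,-0.45,0],
    [-1,0,0,0,-0.45,0],
    [-1,0,0,0,-0.45,0],
    [-1,0,0,0,-0.45,0],
    [-0.6,0,0,0,-0.45,0],
    [0,0,0,0,-0.45,0],
    [0,0,0,0,-0.3,0]
  ]
}}

```text
time_s: 3.35
ee_pos: [0.6645, 0.1204, 0.4004]
tool_rot: [-0.55, 0.555, -0.44, 0.443]
contact_force: [0.1, 0.7, 0.9]
finger_gap: 0.0869
```

```bash
python3 - <<'E'
from h import *
s,m=brief()
cal=optics.get_calibration('wrist'); im=optics.camera('wrist'); cv2.imwrite('pics/w2.png',im[:,:,::-1])
np.savez('w2.npz',**cal)
for l in ('clip_blue','clip_blue_jaw_a','caddy_edge'): print(l,[(d['conf'],d['position'].__array__() if hasattr(d['position'],'__array__') else d['position']) for d in tip_of('wrist',l)])
plan([.565,.203,.24],np.radians(12.5),1)
E
```

```text
t 3.35 tcp [0.6645 0.1204 0.4004] grasp [0.6642 0.1189 0.2364] gap 0.0869 F [0.1  0.74 0.87]
[[ 0.221 -0.002  0.975]
 [-0.975 -0.009  0.221]
 [ 0.009 -1.    -0.004]]
clip_blue [(0.7, [0.563, 0.2013, 0.1307])]
clip_blue_jaw_a [(0.89, [0.5639, 0.1993, 0.0917]), (0.82, [0.5663, 0.2005, 0.0875]), (0.77, [0.5387, -0.0591, 0.0001]), (0.18, [0.5648, 0.2089, 0.1063])]
caddy_edge [(0.78, [0.5632, 0.208, 0.1078])]
t 3.55 tcp [0.6644 0.1204 0.4005] grasp [0.6641 0.1189 0.2365] gap 0.0873 F [-1.   -0.03 -0.17]
[[ 0.217 -0.002  0.976]
 [-0.976 -0.009  0.217]
 [ 0.008 -1.    -0.004]]
world d [-0.0994  0.0826  0.0035] rv deg [0.2  0.06 0.47]
tool d units (current axes) [-2.044 -0.081 -1.582] turn units [0.025 0.007 0.059]
tool d units (goal axes) [-2.043 -0.07  -1.583]
```

View pics/w2.png

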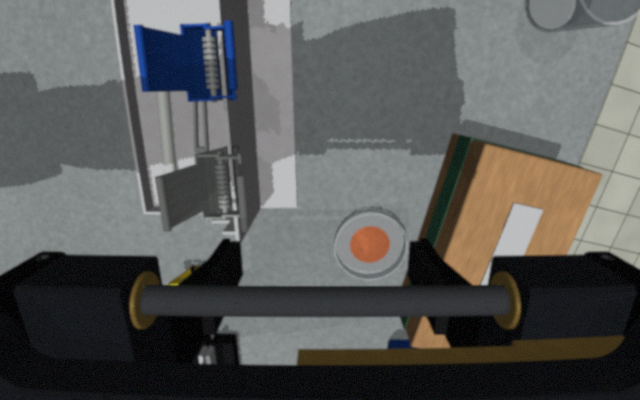

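```bash
python3 - <<'E'
from h import *
cal=dict(np.load('w2.npz'))
im=cv2.imread('pics/w2.png'); cv2.imwrite('pics/w2c.png',cv2.resize(im[0:250,100:310],None,fx=2.4,fy=2.4,interpolation=cv2.INTER_CUBIC))
for a,b,z in (((118,0),(148,212),.022),((295,0),(295,208),.0),((210,32),(211,95),.131),((221,152),(223,215),.131)):
    A,B=onz(cal,*a,z),onz(cal,*b,z); d=A-B; print(A.round(4),B.round(4),'len',np.linalg.norm(d).round(4),'yaw of y',np.degrees(np.arctan2(-d[0],d[1])).round(2),'mid',((A+B)/2).round(4))
E
```

```text
[0.4324 0.2415 0.022 ] [0.4804 0.0318 0.022 ] len 0.215 yaw of y 12.9 mid [0.4564 0.1367 0.022 ]
[0.5968 0.2792 0.    ] [0.6401 0.0656 0.    ] len 0.218 yaw of y 11.46 mid [0.6184 0.1724 0.    ]
[0.5625 0.2203 0.131 ] [0.5689 0.1799 0.131 ] len 0.0409 yaw of y 9.03 mid [0.5657 0.2001 0.131 ]
[0.5814 0.1417 0.131 ] [0.5894 0.0937 0.131 ] len 0.0487 yaw of y 9.48 mid [0.5854 0.1177 0.131 ]
```

View pics/w2c.png

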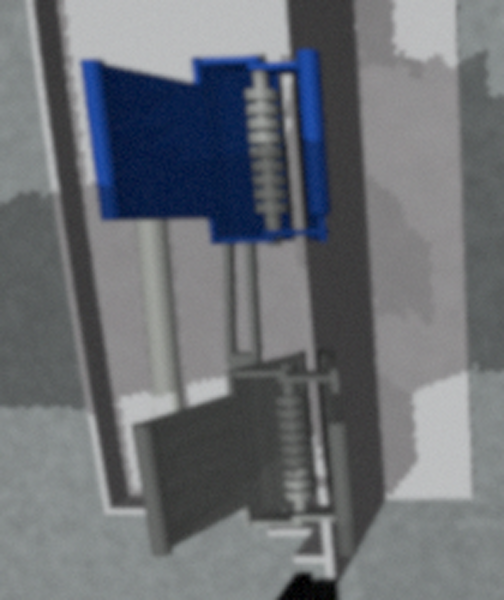

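Emit:
{"api": "move_arm", "payload": {
  "steps": [
    [-0.5,0,-0.4,0,0,0],
    [-0.5,0,-0.4,0,0,0],
    [-0.4,0,-0.4,0,0,0],
    [-0.3,0,-0.3,0,0,0],
    [0,0,0,0,0,0],
    [0,0,0,0,0,0],
    [0,0,0,0,0,0],
    [0,0,0,0,0,0],
    [0,0,0,0,0,0],
    [0,0,0,0,0,0]
  ]
}}

```text
time_s: 4.8
ee_pos: [0.5743, 0.1819, 0.3995]
tool_rot: [-0.545, 0.551, -0.444, 0.449]
contact_force: [-1.3, -0.3, 0.0]
finger_gap: 0.087
```

```bash
python3 - <<'E'
from h import *
s,m=brief()
cal=optics.get_calibration('wrist'); im=optics.camera('wrist'); cv2.imwrite('pics/w3.png',im[:,:,::-1])
np.savez('w3.npz',**cal)
for l in ('clip_blue','clip_orange'): print(l,[(d['conf'],d['position']) for d in tip_of('wrist',l)])
E
```

```text
t 4.8 tcp [0.5743 0.1819 0.3995] grasp [0.5742 0.1801 0.2356] gap 0.087 F [-1.27 -0.29  0.02]
[[ 0.202 -0.001  0.979]
 [-0.979 -0.011  0.202]
 [ 0.011 -1.    -0.003]]
clip_blue [(0.71, [0.5416, -0.0586, 0.0377]), (0.57, [0.5652, 0.1997, 0.1322])]
clip_orange [(0.58, [0.5434, 0.3002, 0.1319])]
```

View pics/w3.png

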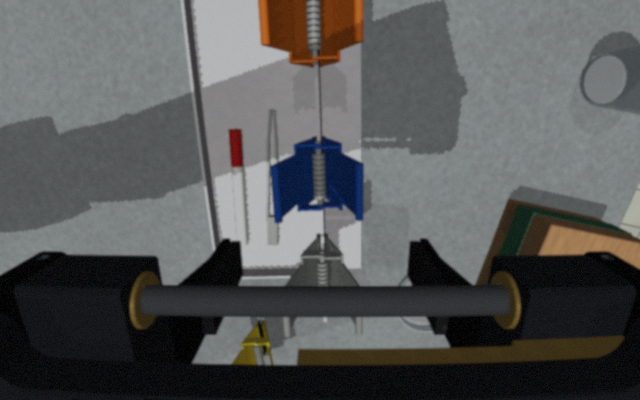

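```bash
python3 - <<'E'
from h import *
cal=dict(np.load('w3.npz'))
im=cv2.imread('pics/w3.png'); cv2.imwrite('pics/w3c.png',cv2.resize(im[0:280,240:390],None,fx=2.1,fy=2.1,interpolation=cv2.INTER_CUBIC))
for a,b,z in (((319,68),(321,135),.105),((314,15),(323,270),.131),((319,152),(320,200),.131),((194,70),(213,270),.022),((276,218),(273,165),.175),((362,218),(362,160),.175)):
    A,B=onz(cal,*a,z),onz(cal,*b,z); d=A-B; print(A.round(4),B.round(4),'len',np.linalg.norm(d).round(4),'yaw of y',np.degrees(np.arctan2(-d[0],d[1])).round(2),'mid',((A+B)/2).round(4))
for p in ((0.565,.2015,.131),(.5434,.3002,.132),(.588,.1156,.131)): print(proj(cal,p))
plan([.565,.202,.17],np.radians(12.5),1)
E
```

```text
[0.5497 0.2762 0.105 ] [0.5611 0.2277 0.105 ] len 0.0498 yaw of y 13.23 mid [0.5554 0.252  0.105 ]
[0.5408 0.3063 0.131 ] [0.5837 0.126  0.131 ] len 0.1854 yaw of y 13.4 mid [0.5623 0.2162 0.131 ]
[0.5618 0.2186 0.131 ] [0.5697 0.1833 0.131 ] len 0.0362 yaw of y 12.58 mid [0.5658 0.201  0.131 ]
[0.4267 0.2556 0.022 ] [0.4692 0.0397 0.022 ] len 0.2201 yaw of y 11.13 mid [0.448  0.1477 0.022 ]
[0.5429 0.1799 0.175 ] [0.5358 0.2129 0.175 ] len 0.0338 yaw of y -167.71 mid [0.5393 0.1964 0.175 ]
[0.5957 0.1908 0.175 ] [0.5871 0.2266 0.175 ] len 0.0368 yaw of y -166.47 mid [0.5914 0.2087 0.175 ]
[318.63742215 175.63242126]
[316.06930385  25.47888826]
[325.55506773 282.01815892]
t 4.95 tcp [0.5741 0.1821 0.3996] grasp [0.5741 0.1802 0.2356] gap 0.0872 F [-0.03  0.3   0.34]
[[ 0.202 -0.     0.979]
 [-0.979 -0.011  0.202]
 [ 0.011 -1.    -0.003]]
world d [-0.0091  0.0199 -0.0656] rv deg [ 0.16 -0.82  0.62]
tool d units (current axes) [-0.442  1.308 -0.095] turn units [ 0.02  -0.103  0.078]
tool d units (goal axes) [-0.429  1.312 -0.092]
```

View pics/w3c.png

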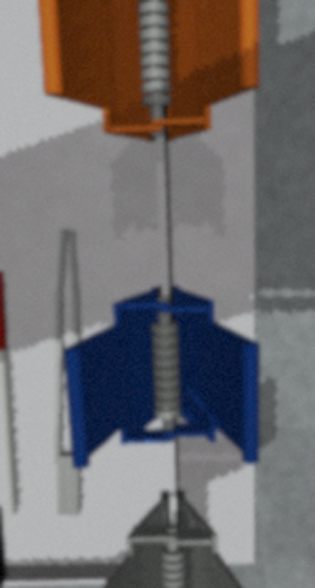

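Emit:
{"api": "move_arm", "payload": {
  "steps": [
    [-0.22,0.1,-0.05,0.01,-0.08,0.04],
    [-0.22,0.2,-0.04,0.01,-0.08,0.04],
    [0,0.3,0,0,0,0],
    [0,0.3,0,0,0,0],
    [0,0.2,0,0,0,0],
    [0,0.1,0,0,0,0],
    [0,0,0,0,0,0],
    [0,0,0,0,0,0],
    [0,0,0,0,0,0],
    [0,0,0,0,0,0]
  ]
}}

```text
time_s: 6.2
ee_pos: [0.5644, 0.2041, 0.335]
tool_rot: [0.554, -0.553, 0.44, -0.44]
contact_force: [0.4, -0.3, 0.4]
finger_gap: 0.0874
```

```bash
python3 - <<'E'
from h import *
plan([.5655,.202,.161],np.radians(13),1)
im=optics.camera('wrist'); cv2.imwrite('pics/w4.png',im[:,:,::-1])
E
```

```text
t 6.2 tcp [0.5644 0.2041 0.335 ] grasp [0.5643 0.2042 0.171 ] gap 0.0874 F [ 0.45 -0.28  0.37]
[[ 0.226 -0.     0.974]
 [-0.974  0.001  0.226]
 [-0.001 -1.    -0.   ]]
world d [ 0.0011 -0.0021 -0.01  ] rv deg [ 0.    0.06 -0.06]
tool d units (current axes) [0.046 0.199 0.013] turn units [ 0.     0.007 -0.008]
tool d units (goal axes) [0.046 0.199 0.013]
```

View pics/w4.png

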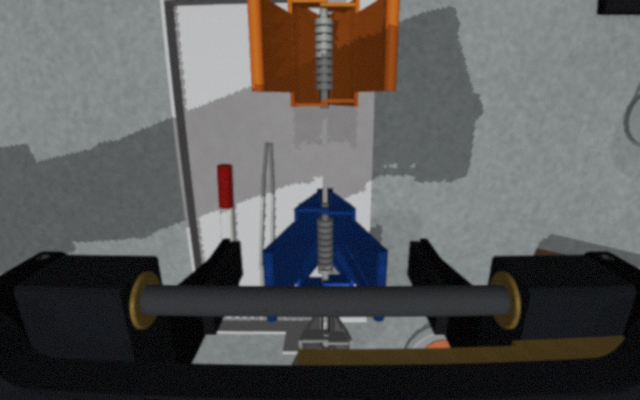

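Emit:
{"api": "move_arm", "payload": {
  "steps": [
    [0.05,0.1,0.01,0,0,0],
    [0,0.07,0,0,0,0],
    [0,0.04,0,0,0,0],
    [0,0,0,0,0,0],
    [0,0,0,0,0,0],
    [0,0,0,0,0,0],
    [0,0,0,0,0,0],
    [0,0,0,0,0,0],
    [0,0,0,0,0,0],
    [0,0,0,0,0,0]
  ]
}}

```text
time_s: 7.5
ee_pos: [0.5655, 0.2017, 0.3239]
tool_rot: [0.554, -0.553, 0.44, -0.44]
contact_force: [-0.4, 0.4, 1.0]
finger_gap: 0.0871
```

Emit:
{"api": "move_arm", "payload": {
  "steps": [
    [0,0,0,0,0,0],
    [0,0,0,0,0,0],
    [0,0,0,0,0,0],
    [0,0,0,0,0,0],
    [0,0,0,0,0,0],
    [0,0,0,0,0,0],
    [0,0,0,0,0,0],
    [0,0,0,0,0,0],
    [0,0,0,0,0,0],
    [0,0,0,0,0,0]
  ],
  "hand": -1,
  "newtons": 30
}}

```text
time_s: 8.75
ee_pos: [0.5654, 0.2016, 0.3236]
tool_rot: [0.554, -0.553, 0.44, -0.44]
contact_force: [-0.1, -0.3, -1.2]
finger_gap: 0.0287
```

```bash
python3 - <<'E'
from h import *
brief()
cal=optics.get_calibration('wrist'); im=optics.camera('wrist'); cv2.imwrite('pics/w5.png',im[:,:,::-1])
im=optics.camera('side'); cv2.imwrite('pics/s5.png',cv2.resize(im[90:260,220:420,::-1],None,fx=3,fy=3))
E
```

```text
t 8.75 tcp [0.5654 0.2016 0.3236] grasp [0.5653 0.2017 0.1596] gap 0.0287 F [-0.1  -0.33 -1.21]
[[ 0.226 -0.001  0.974]
 [-0.974  0.001  0.226]
 [-0.001 -1.    -0.   ]]
```

View pics/w5.png

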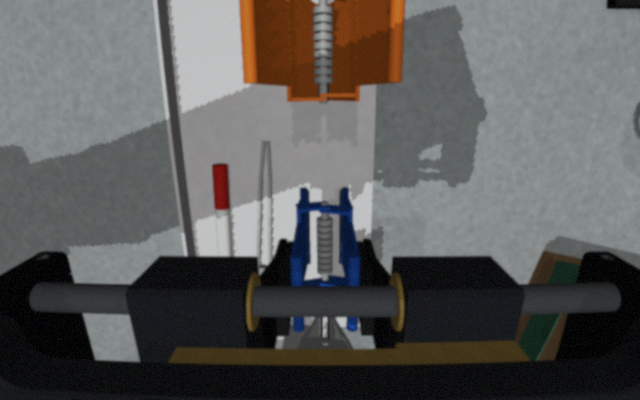

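View pics/s5.png

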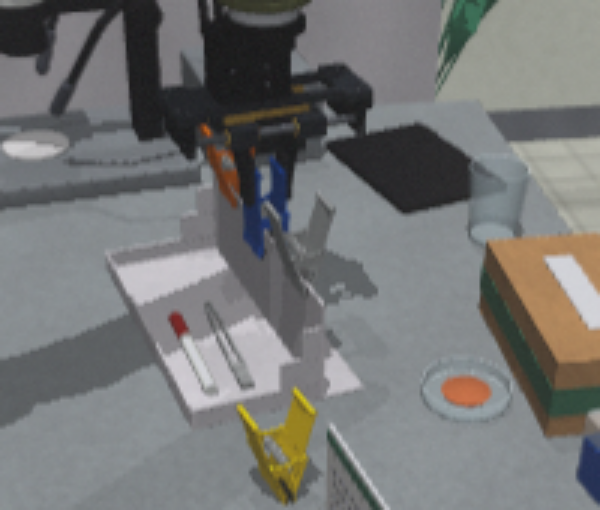

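Emit:
{"api": "move_arm", "payload": {
  "steps": [
    [0,-0.1,0,0,0,0],
    [0,-0.2,0,0,0,0],
    [0,-0.3,0,0,0,0],
    [0,-0.4,0,0,0,0],
    [0,-0.5,0,0,0,0],
    [0,-0.4,0,0,0,0],
    [0,-0.2,0,0,0,0],
    [0,0,0,0,0,0],
    [0,0,0,0,0,0],
    [0,0,0,0,0,0]
  ]
}}

```text
time_s: 10.1
ee_pos: [0.565, 0.2017, 0.4368]
tool_rot: [0.555, -0.553, 0.44, -0.44]
contact_force: [0.1, 0.3, -0.9]
finger_gap: 0.0287
```

```bash
python3 - <<'E'
from h import *
s,m=brief()
g=s['ee_pos']+.164*m[:,1]
for c in ('wrist','side','top'):
    cal=optics.get_calibration(c); im=optics.camera(c); np.savez(f'6{c}.npz',**cal)
    cv2.imwrite(f'pics/{c}6.png',im[:,:,::-1])
    for l in ('clip_blue','clip_blue_jaw_a'):
        for d in tip_of(c,l):
            p=np.array(d['position']); 
            if np.linalg.norm(p-g)<.12: print(c,l,d['conf'],p.round(4),'rel grasp, tool axes',(m.T@(p-g)).round(4))
plan([.586,-.215,.26],np.radians(12.85),1)
E
python3 -c "
import cv2
im=cv2.imread('pics/side6.png');cv2.imwrite('pics/side6c.png',cv2.resize(im[60:230,230:400],None,fx=3.5,fy=3.5,interpolation=2))"
```

```text
t 10.1 tcp [0.565  0.2017 0.4368] grasp [0.5653 0.202  0.2728] gap 0.0287 F [ 0.07  0.34 -0.88]
[[ 0.226  0.002  0.974]
 [-0.974  0.002  0.226]
 [-0.001 -1.     0.002]]
wrist clip_blue 0.68 [0.5634 0.2037 0.2403] rel grasp, tool axes [-0.0021  0.0325 -0.0016]
wrist clip_blue_jaw_a 0.95 [0.5531 0.1998 0.2018] rel grasp, tool axes [-0.0005  0.071  -0.0126]
wrist clip_blue_jaw_a 0.77 [0.5779 0.2029 0.1979] rel grasp, tool axes [0.0021 0.075  0.0123]
side clip_blue_jaw_a 0.65 [0.5758 0.2049 0.2049] rel grasp, tool axes [-0.0004  0.0679  0.0107]
side clip_blue_jaw_a 0.59 [0.5563 0.1997 0.2061] rel grasp, tool axes [ 0.0003  0.0667 -0.0095]
top clip_blue 0.57 [0.5613 0.2025 0.2353] rel grasp, tool axes [-0.0014  0.0375 -0.0039]
top clip_blue_jaw_a 0.61 [0.5828 0.2076 0.2016] rel grasp, tool axes [-0.0014  0.0713  0.0181]
t 10.55 tcp [0.5651 0.2018 0.4375] grasp [0.5655 0.2021 0.2735] gap 0.0287 F [-0.43  1.27 -0.98]
[[ 0.226  0.003  0.974]
 [-0.974  0.002  0.226]
 [-0.001 -1.     0.003]]
world d [ 0.0209 -0.4168 -0.0135] rv deg [-0.18  0.24 -0.08]
tool d units (current axes) [ 8.214  0.253 -1.481] turn units [-0.023  0.03  -0.01 ]
tool d units (goal axes) [ 8.22   0.269 -1.446]
```

View pics/wrist6.png

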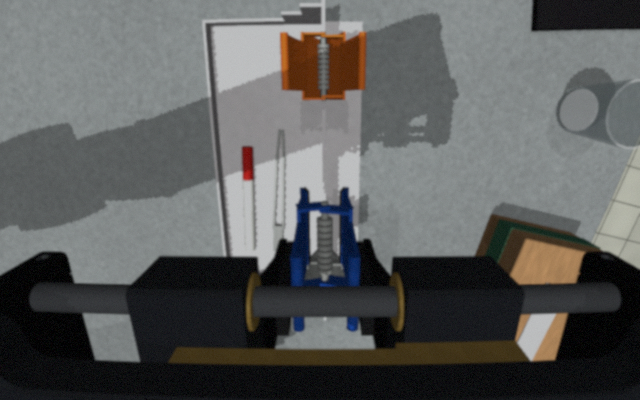

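View pics/side6c.png

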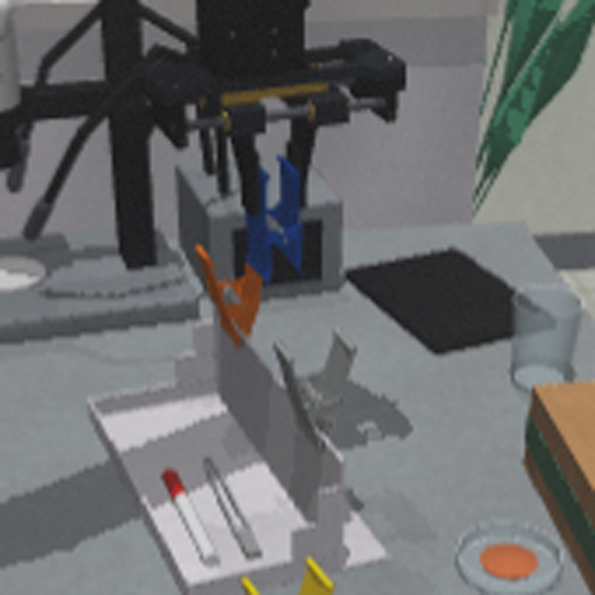

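Emit:
{"api": "move_arm", "payload": {
  "steps": [
    [0.4,0,-0.1,0,0,0],
    [0.8,0,-0.15,0,0,0],
    [0.9,0,-0.15,0,0,0],
    [0.9,0,-0.15,0,0,0],
    [0.9,0,-0.15,0,0,0],
    [0.9,0,-0.15,0,0,0],
    [0.9,0,-0.15,0,0,0],
    [0.9,0,-0.15,0,0,0],
    [0.7,0,-0.15,0,0,0],
    [0.3,0,-0.05,0,0,0]
  ]
}}

```text
time_s: 11.8
ee_pos: [0.5861, -0.1934, 0.4366]
tool_rot: [0.556, -0.553, 0.438, -0.439]
contact_force: [0.5, 0.7, 0.0]
finger_gap: 0.0289
```

```bash
python3 - <<'E'
from h import *
plan([.586,-.215,.26],np.radians(12.85),1)
E
```

```text
t 11.8 tcp [ 0.5861 -0.1934  0.4366] grasp [ 0.5868 -0.1929  0.2726] gap 0.0289 F [0.49 0.73 0.03]
[[ 0.231  0.004  0.973]
 [-0.973  0.003  0.231]
 [-0.002 -1.     0.005]]
world d [-0.0001 -0.0216 -0.0126] rv deg [-0.27  0.5  -0.11]
tool d units (current axes) [ 0.42   0.251 -0.103] turn units [-0.034  0.062 -0.014]
tool d units (goal axes) [ 0.42   0.252 -0.098]
```

Emit:
{"api": "move_arm", "payload": {
  "steps": [
    [0.21,0,-0.05,-0.017,0.03,-0.007],
    [0.21,0,-0.05,-0.017,0.03,-0.007],
    [0,0.2,0,0,0,0],
    [0,0.3,0,0,0,0],
    [0,0.3,0,0,0,0],
    [0,0.2,0,0,0,0],
    [0,0,0,0,0,0],
    [0,0,0,0,0,0],
    [0,0,0,0,0,0],
    [0,0,0,0,0,0]
  ]
}}

```text
time_s: 13.05
ee_pos: [0.5869, -0.2113, 0.3829]
tool_rot: [0.555, -0.554, 0.44, -0.439]
contact_force: [0.3, -0.1, -0.9]
finger_gap: 0.0289
```

```bash
python3 - <<'E'
from h import *
d,rv=plan([.586,-.215,.22],np.radians(12.85),1)
s=status.get_state(); m=rot(s).as_matrix(); g=s['ee_pos']+.164*m[:,1]
for c in ('wrist','side','top'):
    cal=optics.get_calibration(c); im=optics.camera(c); np.savez(f'7{c}.npz',**cal)
    cv2.imwrite(f'pics/{c}7.png',im[:,:,::-1])
    for l in ('clip_blue','clip_blue_jaw_a','card_edge'):
        for d in tip_of(c,l):
            p=np.array(d['position']); 
            if np.linalg.norm(p-g)<.12: print(c,l,d['conf'],p.round(4),'rel grasp, tool axes',(m.T@(p-g)).round(4))
im=cv2.imread('pics/side7.png');cv2.imwrite('pics/side7c.png',cv2.resize(im[150:340,250:420],None,fx=3.1,fy=3.1,interpolation=2))
E
```

```text
t 13.05 tcp [ 0.5869 -0.2113  0.3829] grasp [ 0.5869 -0.2109  0.2189] gap 0.0289 F [ 0.33 -0.13 -0.87]
[[ 0.228 -0.     0.974]
 [-0.974  0.002  0.228]
 [-0.002 -1.     0.   ]]
world d [-0.0009 -0.0037  0.0011] rv deg [-0.02  0.32 -0.11]
tool d units (current axes) [ 0.069 -0.022 -0.035] turn units [-0.002  0.039 -0.014]
tool d units (goal axes) [ 0.069 -0.021 -0.034]
wrist clip_blue 0.61 [ 0.5865 -0.2111  0.1826] rel grasp, tool axes [ 0.0001  0.0363 -0.0004]
wrist clip_blue_jaw_a 0.9 [ 0.5745 -0.2168  0.1521] rel grasp, tool axes [ 0.003   0.0668 -0.0134]
wrist clip_blue_jaw_a 0.56 [ 0.6001 -0.2081  0.1433] rel grasp, tool axes [0.0004 0.0756 0.0135]
wrist card_edge 0.94 [ 0.5809 -0.2182  0.1317] rel grasp, tool axes [ 0.0059  0.0872 -0.0075]
side clip_blue 0.91 [ 0.5867 -0.2119  0.1856] rel grasp, tool axes [ 0.001   0.0333 -0.0004]
side clip_blue 0.17 [ 0.5945 -0.2069  0.1469] rel grasp, tool axes [-0.002   0.072   0.0083]
side clip_blue_jaw_a 0.71 [ 0.576  -0.215   0.1515] rel grasp, tool axes [ 0.0016  0.0674 -0.0115]
side clip_blue_jaw_a 0.7 [ 0.5995 -0.2066  0.1489] rel grasp, tool axes [-0.0012  0.07    0.0133]
side card_edge 0.91 [ 0.5812 -0.216   0.1296] rel grasp, tool axes [ 0.0038  0.0893 -0.0067]
top clip_blue 0.69 [ 0.5824 -0.2111  0.1838] rel grasp, tool axes [-0.0008  0.0351 -0.0044]
top clip_blue_jaw_a 0.56 [ 0.5718 -0.2153  0.1506] rel grasp, tool axes [ 0.001   0.0683 -0.0157]
top clip_blue_jaw_a 0.48 [ 0.6003 -0.2069  0.1496] rel grasp, tool axes [-0.0007  0.0693  0.014 ]
top card_edge 0.71 [ 0.5839 -0.2132  0.1322] rel grasp, tool axes [ 0.0017  0.0867 -0.0034]
```

View pics/wrist7.png

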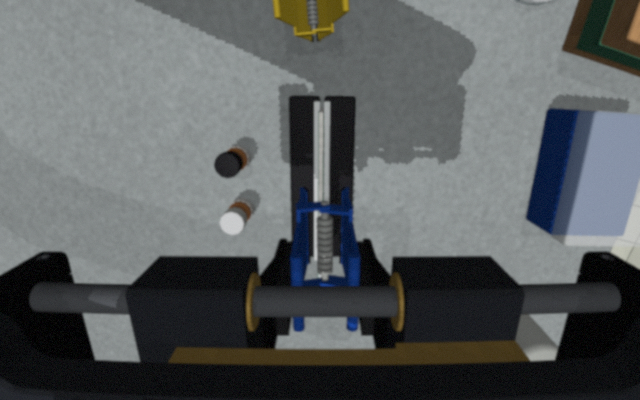

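View pics/side7c.png

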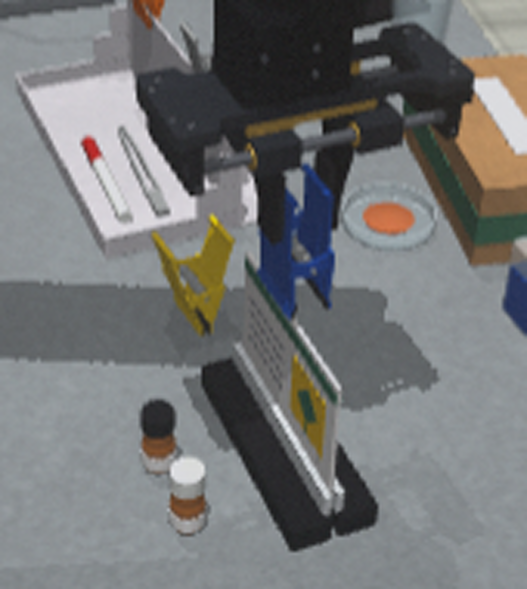

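```bash
python3 - <<'E'
from h import *
im=cv2.imread('pics/wrist7.png');cv2.imwrite('pics/wrist7c.png',cv2.resize(im[85:345,270:380],None,fx=4,fy=2.2,interpolation=2))
E
```

```text
(no output)
```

View pics/wrist7c.png

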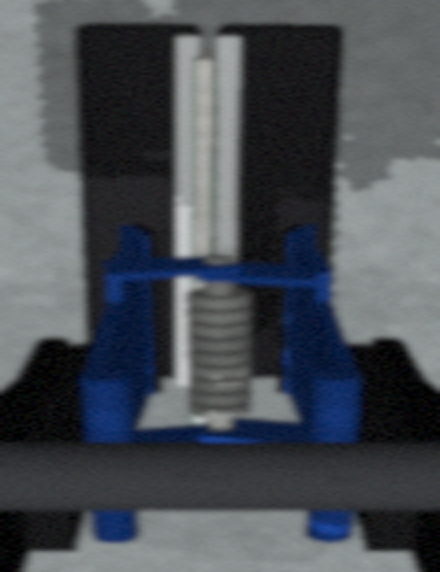

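```bash
python3 - <<'E'
from h import *
cal=dict(np.load('7wrist.npz')); s,m=brief(); g=s['ee_pos']+.164*m[:,1]
f=lambda cu,cv_:(270+cu/4-.4,85+cv_/2.2-.3)
def rel(P): return (m.T@(P-g)).round(4)
for a,b,z in (((204,60),(201,252),.13),((207,40),(206,240),.04),((80,30),(85,240),.022),((340,30),(332,220),.022)):
    A,B=onz(cal,*f(*a),z),onz(cal,*f(*b),z); d=A-B; print(rel(A),rel(B),'yaw of y',np.degrees(np.arctan2(-d[0],d[1])).round(2))
# clip: handles tops ends, pivot spring
print('spring top/bot',rel(onz(cal,*f(220,290),.184)),rel(onz(cal,*f(219,410),.184)))
print('handle inner low ends mid',rel(onz(cal,*f((115+330)/2,525),.225)))
top=dict(np.load('7top.npz'))
im=cv2.imread('pics/top7.png'); cv2.imwrite('pics/top7c.png',cv2.resize(im[150:240,340:480],None,fx=5,fy=5,interpolation=2))
E
```

```text
t 13.65 tcp [ 0.5868 -0.2112  0.3824] grasp [ 0.5867 -0.2108  0.2184] gap 0.0289 F [-0.09 -0.29 -0.12]
[[ 0.228 -0.001  0.974]
 [-0.974  0.002  0.228]
 [-0.002 -1.    -0.   ]]
[-0.0699  0.0886 -0.0024] [-0.0103  0.0885 -0.0031] yaw of y 12.49
[-0.0741  0.1786 -0.0027] [ 0.0113  0.1784 -0.0031] yaw of y 12.87
[-0.078   0.1966 -0.033 ] [ 0.0164  0.1964 -0.0343] yaw of y 12.38
[-0.078   0.1966  0.0288] [0.0068 0.1964 0.0288] yaw of y 13.15
spring top/bot [-0.0167  0.0345  0.0002] [0.0166 0.0344 0.    ]
handle inner low ends mid [ 0.0218 -0.0066  0.0005]
```

View pics/top7c.png

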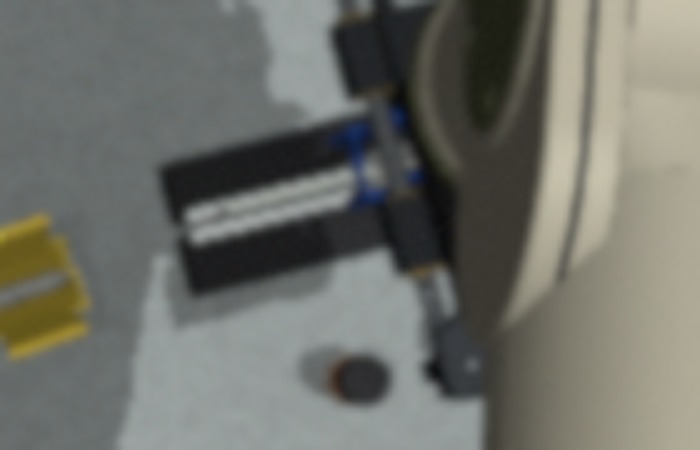

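Emit:
{"api": "move_arm", "payload": {
  "steps": [
    [0.08,0,-0.065,0,0,0],
    [0,0.1,0,0,0,0],
    [0,0.1,0,0,0,0],
    [0,0,0,0,0,0],
    [0,0,0,0,0,0],
    [0,0,0,0,0,0],
    [0,0,0,0,0,0],
    [0,0,0,0,0,0],
    [0,0,0,0,0,0],
    [0,0,0,0,0,0]
  ]
}}

```text
time_s: 14.9
ee_pos: [0.5844, -0.2162, 0.3717]
tool_rot: [0.554, -0.554, 0.44, -0.439]
contact_force: [-0.8, -0.8, -0.3]
finger_gap: 0.0287
```

```bash
python3 - <<'E'
from h import *
s,m=brief()
for c in ('wrist','side'):
    cal=optics.get_calibration(c); im=optics.camera(c); np.savez(f'8{c}.npz',**cal); cv2.imwrite(f'pics/{c}8.png',im[:,:,::-1])
im=cv2.imread('pics/wrist8.png');cv2.imwrite('pics/wrist8c.png',cv2.resize(im[85:345,270:380],None,fx=4,fy=2.2,interpolation=2))
im=cv2.imread('pics/side8.png');cv2.imwrite('pics/side8c.png',cv2.resize(im[200:330,310:400],None,fx=4.5,fy=4.5,interpolation=2))
E
```

```text
t 14.9 tcp [ 0.5844 -0.2162  0.3717] grasp [ 0.5843 -0.2158  0.2077] gap 0.0287 F [-0.78 -0.79 -0.32]
[[ 0.228 -0.001  0.974]
 [-0.974  0.002  0.228]
 [-0.002 -1.    -0.   ]]
```

View pics/wrist8c.png

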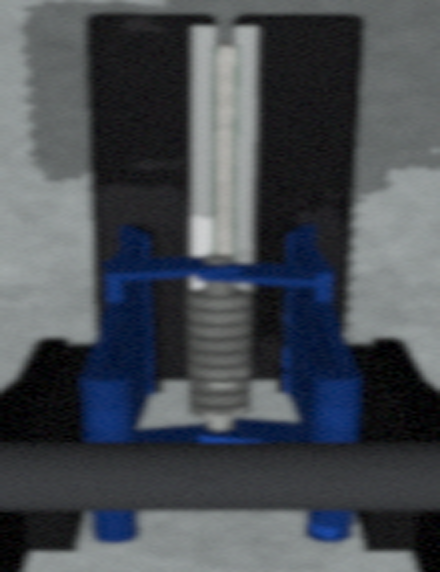

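View pics/side8c.png

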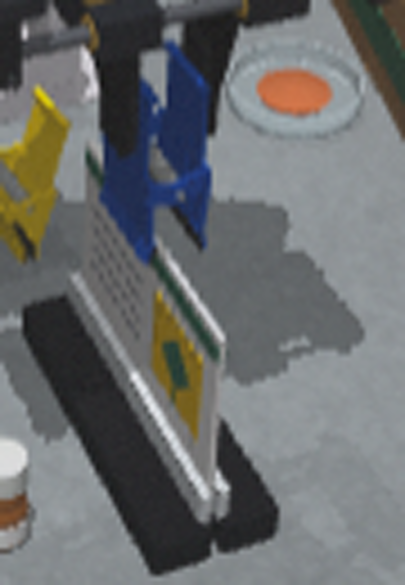

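```bash
python3 - <<'E'
from h import *
cal=dict(np.load('8wrist.npz')); s,m=brief(); g=s['ee_pos']+.164*m[:,1]
f=lambda cu,cv_:(270+cu/4-.4,85+cv_/2.2-.3)
def rel(P): return (m.T@(P-g)).round(4)
for a,b,z in (((228,46),(226,252),.13),((225,30),(224,240),.04)):
    A,B=onz(cal,*f(*a),z),onz(cal,*f(*b),z); d=A-B; print(rel(A),rel(B),'yaw of y',np.degrees(np.arctan2(-d[0],d[1])).round(2))
print('spring',rel(onz(cal,*f(220,290),.173)),rel(onz(cal,*f(219,410),.173)))
E
```

```text
t 15.0 tcp [ 0.5844 -0.2161  0.3717] grasp [ 0.5843 -0.2158  0.2077] gap 0.029 F [ 0.18  0.1  -1.42]
[[ 0.228 -0.001  0.974]
 [-0.974  0.002  0.228]
 [-0.002 -1.    -0.   ]]
[-0.0744  0.0779  0.0012] [-0.0139  0.0778  0.001 ] yaw of y 12.96
[-0.0783  0.1679  0.0011] [0.0079 0.1677 0.0009] yaw of y 13.08
spring [-0.0169  0.0348 -0.    ] [ 0.0163  0.0347 -0.0002]
```

Emit:
{"api": "move_arm", "payload": {
  "steps": [
    [0,0.05,0.02,0,0,0],
    [0,0.1,0,0,0,0],
    [0,0.1,0,0,0,0],
    [0,0.1,0,0,0,0],
    [0,0.1,0,0,0,0],
    [0,0.08,0,0,0,0],
    [0,0.03,0,0,0,0],
    [0,0,0,0,0,0],
    [0,0,0,0,0,0],
    [0,0,0,0,0,0]
  ]
}}

```text
time_s: 16.25
ee_pos: [0.5854, -0.2159, 0.3415]
tool_rot: [0.554, -0.554, 0.44, -0.438]
contact_force: [-0.2, -0.9, -0.7]
finger_gap: 0.0287
```

```bash
python3 - <<'E'
from h import *
s,m=brief(); g=s['ee_pos']+.164*m[:,1]
for c in ('wrist','side'):
    cal=optics.get_calibration(c); im=optics.camera(c); np.savez(f'9{c}.npz',**cal); cv2.imwrite(f'pics/{c}9.png',im[:,:,::-1])
    for l in ('clip_blue','clip_blue_jaw_a','card_edge'):
        for d in tip_of(c,l):
            p=np.array(d['position']); 
            if np.linalg.norm(p-g)<.12: print(c,l,d['conf'],p.round(4),'rel grasp',(m.T@(p-g)).round(4))
im=cv2.imread('pics/wrist9.png');cv2.imwrite('pics/wrist9c.png',cv2.resize(im[65:345,270:380],None,fx=4,fy=2.1,interpolation=2))
im=cv2.imread('pics/side9.png');cv2.imwrite('pics/side9c.png',cv2.resize(im[200:330,310:400],None,fx=4.5,fy=4.5,interpolation=2))
brief()
E
```

```text
t 16.25 tcp [ 0.5854 -0.2159  0.3415] grasp [ 0.5852 -0.2155  0.1775] gap 0.0287 F [-0.22 -0.9  -0.66]
[[ 0.228 -0.001  0.974]
 [-0.974  0.002  0.228]
 [-0.003 -1.    -0.001]]
wrist clip_blue 0.69 [ 0.5875 -0.2156  0.1422] rel grasp [0.0008 0.0353 0.0022]
wrist clip_blue_jaw_a 0.95 [ 0.5993 -0.2142  0.1031] rel grasp [0.0022 0.0744 0.0141]
wrist clip_blue_jaw_a 0.83 [ 0.5724 -0.2169  0.1074] rel grasp [-0.0013  0.0701 -0.0127]
wrist clip_blue_jaw_a 0.46 [ 0.5792 -0.2179  0.1326] rel grasp [ 0.0011  0.0449 -0.0064]
wrist card_edge 0.61 [ 0.5779 -0.2155  0.1313] rel grasp [-0.0015  0.0462 -0.0071]
side clip_blue 0.93 [ 0.5866 -0.2136  0.1442] rel grasp [-0.0014  0.0333  0.0018]
side clip_blue_jaw_a 0.88 [ 0.5789 -0.22    0.1095] rel grasp [ 0.0032  0.068  -0.0071]
side clip_blue_jaw_a 0.81 [ 0.5956 -0.2133  0.1075] rel grasp [0.0004 0.07   0.0107]
side card_edge 0.72 [ 0.5829 -0.2159  0.1301] rel grasp [ 0.      0.0474 -0.0023]
side card_edge 0.41 [ 0.5761 -0.2187  0.1109] rel grasp [ 0.0013  0.0666 -0.0096]
t 16.65 tcp [ 0.5853 -0.2158  0.3413] grasp [ 0.5851 -0.2154  0.1773] gap 0.029 F [ 0.22 -0.06 -0.82]
[[ 0.228 -0.001  0.974]
 [-0.974  0.002  0.228]
 [-0.003 -1.    -0.001]]
```

View pics/wrist9c.png

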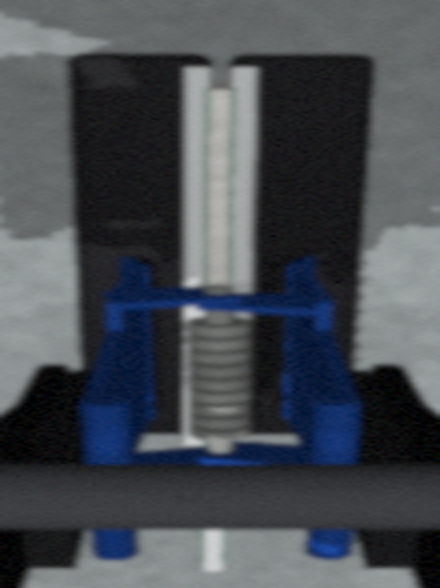

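View pics/side9c.png

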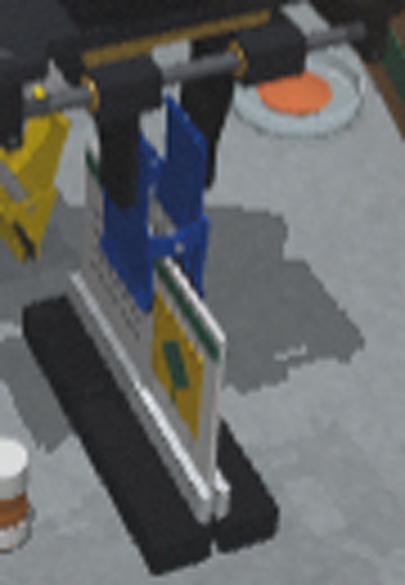

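```bash
python3 - <<'E'
from h import *
print(job.hand_in()); brief()
E
```

```text
the job is handed in; nothing more can be done
None
the job is handed in; nothing more can be done
```

I squeezed the blue clip open to its stop while it was still on the caddy's back sheet. I then lifted it off, carried it over to the card and lowered it around the middle of the card's top edge. The job was handed in at about 16.7 s with the clip held open in the air. No verdict was reported.

**Opening:** the finger gap stayed at 29 mm from the squeeze on, so the clip is at its stop. The networks put the two jaw tips about 12 mm either side of the clip's middle, but tip by tip they ranged from 7 to 14 mm.

**Depth:** the jaw tips are about 23 mm below the card's top edge. The closed end of the mouth is about 7 mm above it.

**Centring:**
- In the last wrist picture the card's edge lies within about 1 mm of the clip's middle plane.
- Lengthways the clip is within a few millimetres of the edge's middle, and its line is within about 0.5° of the edge's.
- The networks' card-edge readings disagreed. They put the edge 2 mm (side camera) to 7 mm (wrist camera) off the clip's middle plane. I went with the pixel fits, because the card's edge and its clamp strips agreed to within half a millimetre.

**Contact:** the last force reading was within about 1 N of zero, roughly the clip's own weight. That is too coarse to rule out a very light touch, but the pictures show none. I planned the route clear of the other clips and the vials, and saw nothing shifted in the pictures. I did not measure their positions afterwards.

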